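# Hold a sunken vent plunger half-way in with a screwdriver

### The job

Pull the screwdriver up out of the tool rack and, with its tip, push in the spring plunger of the valve that carries the long silencer, about half-way, to let the air out slowly; never push it to its stop, and leave the other valve's plunger, the plug gauge and the carton alone. Finish while holding: the screwdriver stays in the gripper and keeps the plunger half-way in.

Things in the scene. Friction and masses are not known exactly. Their poses are not given: they have to be found in the camera images.
- rack: Fixed tool rack: dark steel base and two cheeks under an aluminium top plate 60 x 160 mm, 10 mm thick, whose upper face is 115 mm above the work surface. Origin: centre of its underside; x across the plate, y along the row (which runs about away from the robot), z up. Two equal 18 mm square through holes on the plate at y = +35 and -35 mm; the screwdriver stands in one, the plug gauge in the other (either way round).
- driver_handle (a point): Screwdriver standing tip down in the rack, 198 mm long, 0.1 kg. The point is on its axis, 25 mm below the top of its handle: grip it there from above (lower, the tall handle gets among the gripper's workings). Handle 28 x 29 mm across, sides parallel to the rack's at the start, 98 mm long; its shoulder, 73 mm below the point, rests on the plate. Below that a 6 mm shaft. z runs from tip to handle.
- driver_tip (a point): The screwdriver's tip: 173 mm below driver_handle along the tool, 15 mm above the work surface at the start (shaft 100 mm long, so the tool must rise over 100 mm to leave the rack).
- gauge_mid (a point): Middle of the plug gauge that stands in the other hole of the rack: black knurled grip 22 mm thick, 70 mm high above the plate, with a 14 mm metal plug up to 83 mm above the plate. Not to be moved.
- vent_well (a point): Centre of the mouth of the 21 mm round well in the top of the valve to be used: an aluminium block 60 x 44 mm, 50 mm high, on a rail 10 mm high, so the mouth is 60 mm above the work surface. This valve is known by the ribbed silencer, 41 mm long and 20 mm thick, on its front (-x) face. The point's x axis points away from the silencer, z up. In the well, at rest 5 mm below the mouth, stands the flat top of its plunger, 17 mm across.
- vent_plunger (a joint): How far the vent valve's plunger is pushed down from rest, in m: 0 at rest, 0.012 at its stop; half-way is 0.006. It springs back. Pushing it takes about 2.5 N to start, 5.5 N at half-way and 8.5 N just short of the stop.
- spare_well (a point): The same point on the other valve, 60 mm from the first, same block, well and plunger, but only a flat plug on its front face. The two valves may stand either way round on the rail.
- spare_plunger (a joint): The same for the other valve's plunger, to be left alone.
- carton_mid (a point): Centre (half-way up) of a small loose carton standing on the work surface, 45 x 85 mm and 60 mm high. A bystander, to be left where it is.
There are look-alikes about, which are no part of the job. Of the things that look like the part that bears driver_handle, the middle-sized one is meant.

How it is judged (in metres and radians):
On the way:
1. the screwdriver has been pulled out of the rack and is in the gripper, its tip above the rack's plate (z of driver_tip in the frame of rack above 0.118 m and contact force between the fingers and driver above 2 N and angle between driver_tip's own z axis and vertical below 0.4 rad), for 0.1 s.
At the end, for the whole second after the job is handed in: The gripped screwdriver, upright within 0.4 rad and out of the rack, presses the vent plunger with over 1.5 N; the plunger stays 3.5 to 8.5 mm in (of 12). The other plunger is up (under 2 mm); gauge and carton are within 15 mm of their places (value of joint vent_plunger between 0.0035 and 0.0085 m and contact force between driver and vent_plunger above 1.5 N and contact force between the fingers and driver above 2 N and contact force between driver and rack below 0.2 N and horizontal distance between driver_tip and vent_well below 0.011 m and angle between driver_tip's own z axis and vertical below 0.4 rad and value of joint spare_plunger below 0.002 m and distance of each of gauge_mid, carton_mid from where it was at the start of the episode below 0.015 m); the arm keeps its last pose, push and grip.
It fails at once if the vent plunger is pushed to its stop (over 11 mm) (value of joint vent_plunger above 0.011 m).
It fails at once if the other valve's plunger is pushed in (over 3 mm) (value of joint spare_plunger above 0.003 m).
It fails at once if the plug gauge or the carton is moved over 15 mm (distance of any of gauge_mid, carton_mid from where it was at the start of the episode above 0.015 m).
It also fails if it takes over 40 s, if anything falls off the work surface, if the arm or the gripper's body presses on something with over 40 N, if the wrist force passes 120 N, or if a joint passes its speed limit or range.

### The arm

A 7-joint arm with a two-finger parallel gripper is mounted at the origin on a cart in front of the work surface, level with it; the furniture and walls round the work are solid. World frame = base frame: x ahead of the robot, y to its left, z up, the work surface at z = 0. Lengths are in m, angles in degrees, forces in N, time in s.
With the tool pointing down it reaches from about 0.375 to 0.925 m from the base axis. Payload 3.1 kg.
Tool frame: the origin (TCP) lies midway between the tips of the shut fingers; the grasp point (between the pads) lies 19 mm behind it (robot.hold_point_z is the distance from the TCP to the grasp point, in m); z points along the fingers, y is the direction in which the jaws open and shut (so a half turn about z gives the same grasp; the last joint's range is limited). The gripper opens to 85 mm and grips with 20 to 120 N. Pads are 22 mm wide; open, the fingers measure 114 mm over their backs; the gripper's body (76 mm by 85 mm) begins 54 mm behind the grasp point. The pads swing forward as they close: fully open they stand 13 mm farther back than shut.
Start: joints at [69.053, 21.939, 2.515, 91.553, -1.026, 66.532, -2.859], TCP at [0.172, -0.627, 0.231] pointing down, gripper open.
Joint ranges: [-149.38, 149.38], [-23.57, 123.04], [-84.95, 90], [0, 143.3], [-89.99, 269.99], [3.08, 112.72], [-163.45, 163.45]. Speed limits (degrees/s): [159.86, 159.86, 180, 180, 180, 180, 180].

### API

Orientations are given as a 3x3 rotation matrix whose columns are the frame's x, y, z axes.
In Python, from plant import sense, eyes, robot, models gives the robot as it stands. The module is installed in compiled form; this text tells all that it offers.
- The arm moves only by the tool send_rows, never from a script. Its argument "rows" is a list of rows, each a list of 5 numbers: the shift along the tool's x, y, z in cm, then the turn about the tool's z in rad, then the opening, from -1 (shut) to 1 (fully open), so that 0 is half open. A call has exactly 10 rows; each row shifts and turns the pose as measured when the row begins, along the tool's axes as they then stand; what a row does not reach is not made up. A row lasts 1/8 s, in which the tool goes at most 62.5 mm and 10.7 degrees, less where a joint would pass 70% of its speed; a pose out of reach is approached as far as the arm can. A call with a gripper value outside its range is refused whole. The fingers move at their own pace and stop on an object; "grip_force" is the grip in N (left out, the last holds). Time passes only in rows, so rows that do not move let the fingers close, or fill a call up. It gives the time, the measured TCP pose, the force and the opening at its end, in the units of the state.
- sense(): the state, without advancing time (a new reading comes with each control period).
- eyes.read_camera(name): name is "side" or "top"; returns the picture (384x512x3 uint8, red, green, blue); there is no depth.
- eyes.camera_info(name): a dict with "camera_matrix" (3x3 intrinsics, pixels), "view" (4x4, takes a point from world to camera coordinates). Camera axes: x right, y up, looking along -z (the intrinsics and any distortion apply to the point x, -y, -z); pixel columns grow to the right and rows downward; lengths in m; the calibration is good to about 2 mm. A picture is of the moment at which its call begins. camera_info takes no time and is no camera call.
- robot.job_done(): hands the job in, once; it reports no verdict.
Trained networks look in the newest picture that a camera, given by its name, has taken for a name from the list of things; names that differ only in an ending like _2 or _b are one class to them, and where a whole thing is asked for, a point or a joint stands for the part that bears it (a point fixed in the world has none). Each returns a list of dicts, best first, with "conf" (0 to 1); they miss things now and then, are a little off and sometimes report something else, mostly with a low value. They report only what shows in the picture. A call takes as long as a camera call. They do not tell look-alikes from the thing itself.
- models.look_for(query, camera): "bbox" ([left, top, right, bottom] as shares, 0 to 1, of the picture: columns of its width, rows of its height, round what is visible of it).
- models.trace(query, camera): "mask" (384x512 bool, what is visible of it) and "bbox" ([left, top, right, bottom] as shares, 0 to 1, of the picture: columns of its width, rows of its height, round what is visible of it).
The state is a dict: "time_s": time; "joints": joint angles; "dq": joint speeds; "effort": joint torques, N m; "tcp_pos": TCP position; "eef_rot": TCP orientation; "force": force on the tool from outside, world axes, zero at the start; "ft_torque": the same for the moment, N m; "grip_width": finger opening in m.
Only numpy, scipy, OpenCV 4.12 (cv2) and the standard library are available. Lean on these libraries where they do the work, as an engineer would, in place of code of your own. Each camera call takes 0.05 s, during which the arm holds its last target.

## Working session

There is one attempt and no reset: what is moved stays moved. The work goes in short steps, Python scripts to look and compute and a tool call to move; the robot and the scene stay as the last step left them, time stands still between calls to the robot, and variables do not carry over. Pictures are saved under pics/ and viewed, and the job is handed in when it is done.

Besides the shell and the picture viewer there is one more tool, called after ">>>" by a JSON object that holds its "fn" and its "kwargs". send_rows: Moves the arm, as the interface text tells. Its arguments: {"type":"object","properties":{"rows":{"type":"array"},"grip_force":{"type":"number"}},"required":["rows"]}

```bash
mkdir -p pics; ls
cat > h.py <<'E'
import numpy as np, cv2, json
from plant import sense, eyes, robot, models
def P(cam):
    i=eyes.camera_info(cam); return np.array(i["camera_matrix"]),np.array(i["view"]),i
def proj(cam,p):
    K,V,_=P(cam); c=V[:3,:3]@np.array(p,float)+V[:3,3]; q=K@np.array([c[0],-c[1],-c[2]]); return q[:2]/q[2]
def ray(cam,uv):
    K,V,_=P(cam); d=np.linalg.inv(K)@np.array([uv[0],uv[1],1.]); d=np.array([d[0],-d[1],-d[2]])
    R=V[:3,:3]; return -R.T@V[:3,3], R.T@d
def onz(cam,uv,z):
    o,d=ray(cam,uv); return o+d*(z-o[2])/d[2]
def tri(uv1,c1,uv2,c2):
    o1,d1=ray(c1,uv1);o2,d2=ray(c2,uv2)
    s=np.linalg.lstsq(np.stack([d1,-d2],1),o2-o1,rcond=None)[0]
    a=o1+d1*s[0];b=o2+d2*s[1]; return (a+b)/2,np.linalg.norm(a-b)
def snap(cam,name,crop=None,sc=1.5):
    im=eyes.read_camera(cam); np.save(f'/tmp/{cam}.npy',im)
    show(im,name,crop,sc); return im
def show(im,name,crop=None,sc=1.5):
    if crop: l,t,r,b=crop; im=im[t:b,l:r]
    im=cv2.resize(im,None,fx=sc,fy=sc,interpolation=cv2.INTER_CUBIC)
    cv2.imwrite(f'pics/{name}.png',im[:,:,::-1])
E
python3 - <<'E'
from h import *
for c in("side","top"):
    snap(c,c+'0'); K,V,i=P(c); print(c,K.round(1).tolist(),[k for k in i],(-V[:3,:3].T@V[:3,3]).round(3))
    for q in("rack","driver_handle","gauge_mid","vent_well","vent_plunger","carton_mid","spare_well"):
        try: print(q,[(round(d["conf"],2),(np.array(d["bbox"])*[512,384,512,384]).round(0).tolist()) for d in models.look_for(q,c)])
        except Exception as e: print(q,e)
print(robot.hold_point_z, sense())
E
```

```text
pics
side [[393.1, 0.0, 259.5], [0.0, 393.1, 189.7], [0.0, 0.0, 1.0]] ['camera_matrix', 'view'] [ 0.342 -0.78   0.552]
rack [(0.59, [241.0, 230.0, 335.0, 319.0])]
driver_handle [(0.96, [319.0, 105.0, 337.0, 208.0]), (0.59, [296.0, 196.0, 319.0, 288.0]), (0.58, [357.0, 232.0, 375.0, 290.0])]
gauge_mid [(0.56, [262.0, 214.0, 275.0, 260.0])]
vent_well [(0.91, [168.0, 227.0, 225.0, 261.0])]
vent_plunger [(0.66, [187.0, 175.0, 213.0, 211.0])]
carton_mid [(0.7, [189.0, 174.0, 214.0, 214.0])]
spare_well [(0.63, [182.0, 212.0, 215.0, 233.0])]
top [[485.0, 0.0, 252.8], [0.0, 485.0, 191.0], [0.0, 0.0, 1.0]] ['camera_matrix', 'view'] [ 0.424 -0.054  1.104]
rack [(0.8, [327.0, 168.0, 380.0, 251.0])]
driver_handle [(0.87, [219.0, 85.0, 242.0, 136.0]), (0.76, [355.0, 176.0, 372.0, 196.0]), (0.61, [365.0, 129.0, 379.0, 144.0]), (0.32, [274.0, 248.0, 298.0, 303.0])]
gauge_mid [(0.48, [358.0, 215.0, 378.0, 228.0])]
vent_well [(0.77, [271.0, 248.0, 299.0, 305.0])]
vent_plunger []
carton_mid [(0.67, [152.0, 244.0, 200.0, 271.0])]
spare_well [(0.85, [244.0, 254.0, 269.0, 288.0])]
0.0187 {'time_s': 0.8, 'joints': array([69.05349839, 21.93734234,  2.51395368, 91.55202512, -1.02684328,
       66.53196324, -2.85707734]), 'dq': array([0.00685393, 0.03461953, 0.05490084, 0.04593138, 0.03207034,
       0.00687159, 0.06093794]), 'effort': array([-5.71842997e-05, -4.33379924e+01,  1.02278654e+00, -2.49900788e+01,
        1.04548011e-02,  1.65301302e-03,  6.64996165e-06]), 'tcp_pos': array([ 0.17203276, -0.62683205,  0.2312898 ]), 'eef_rot': array([[ 9.64334427e-01,  2.64686816e-01,  5.53671252e-05],
       [ 2.64686817e-01, -9.64334428e-01, -2.39726559e-06],
       [ 5.27579004e-05,  1.69667138e-05, -9.99999998e-01]]), 'force': array([0.45166776, 0.36320446, 0.12772646]), 'ft_torque': array([-0.03869672, -0.00616553, -0.02528174]), 'grip_width': 0.08565855219671005}
```

View pics/side0.png

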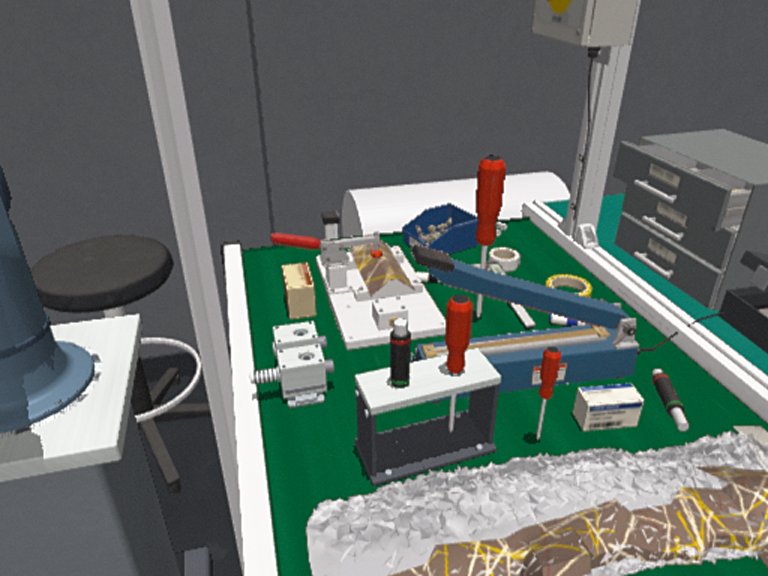

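View pics/top0.png

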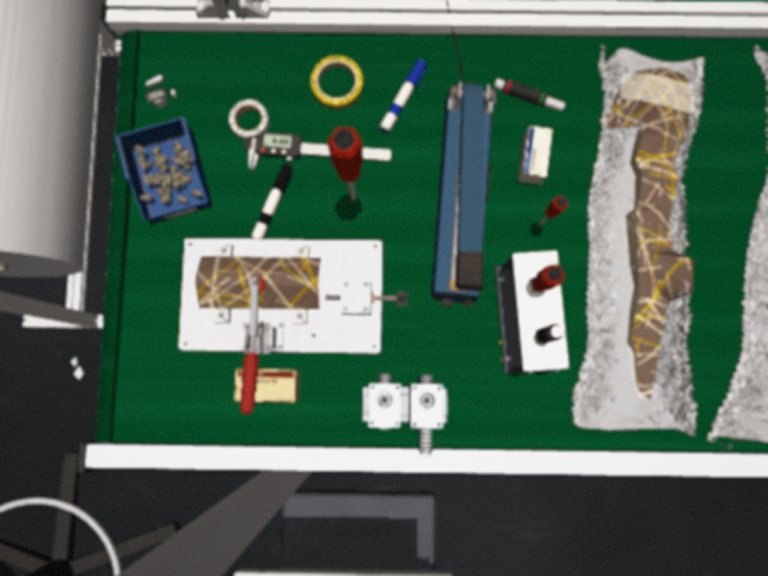

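Three red screwdrivers show (side view, 512-px scale): a large one at (327,140), one in the rack at (305,225) and a small one at (366,250). The one in the rack is mid-sized and fits the description. The silencer is on the valve at the right in the top view, with its well near (285,267). I'll confirm both with enlarged crops.

Run:
```python
from h import *
t=np.load('/tmp/top.npy'); s=np.load('/tmp/side.npy')
a=cv2.resize(t[150:310,225:395],None,fx=4,fy=4,interpolation=cv2.INTER_CUBIC)[:600]
cv2.imwrite('pics/c_top_a.png',cv2.resize(t[160:260,320:390],None,fx=6,fy=6,interpolation=cv2.INTER_CUBIC)[:,:,::-1])
cv2.imwrite('pics/c_top_b.png',cv2.resize(t[240:310,235:305],None,fx=8,fy=8,interpolation=cv2.INTER_CUBIC)[:,:,::-1])
cv2.imwrite('pics/c_side.png',cv2.resize(s[190:330,160:360],None,fx=4,fy=4,interpolation=cv2.INTER_CUBIC)[:,:,::-1])
```

```text
(no output)
```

View pics/c_top_a.png

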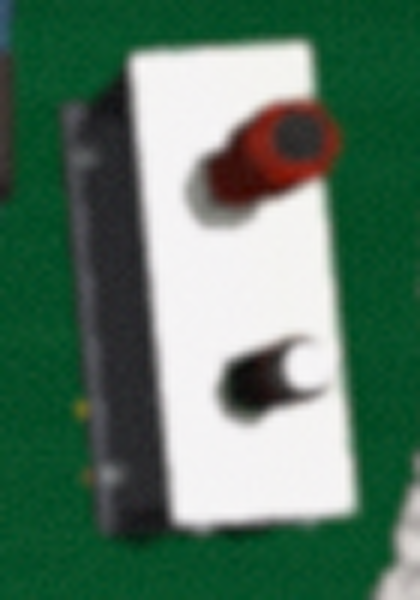

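View pics/c_top_b.png

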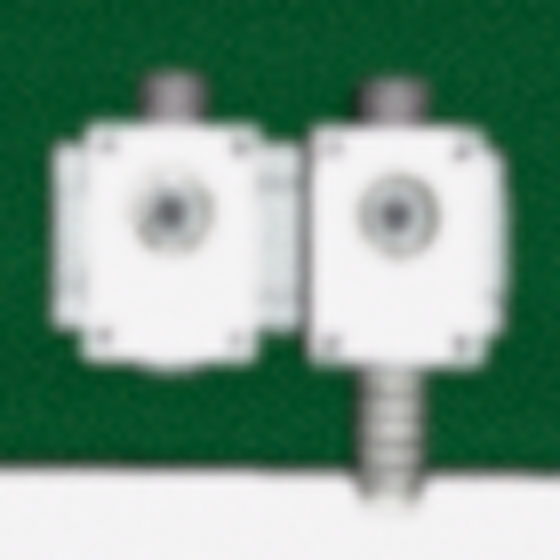

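View pics/c_side.png

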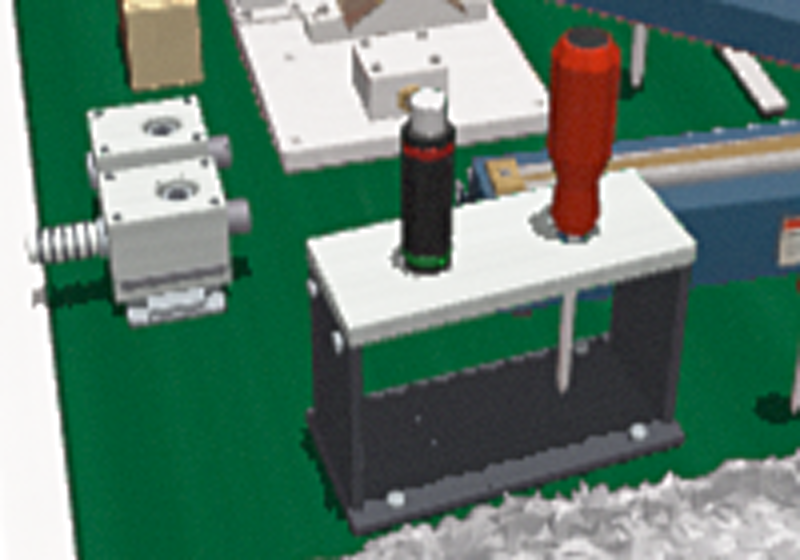

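Run:
```python
from h import *
f=lambda c,s,o:((np.array(c)+.5)/s-.5)+np.array(o)
C=[onz('top',f(c,6,(320,160)),.115) for c in((130,52),(312,40),(357,515),(172,528))]
C=np.array(C);print(C.round(4), C.mean(0))
print([np.linalg.norm(C[i]-C[(i+1)%4]).round(4) for i in range(4)])
ax=(C[0]+C[1]-C[2]-C[3])[:2]; ax/=np.linalg.norm(ax); ang=np.degrees(np.arctan2(ax[1],ax[0])); print('row dir',ax,ang)
print('driver pred from plate',C.mean(0)[:2]+.035*ax,'gauge',C.mean(0)[:2]-.035*ax)
dt=f((299,137),6,(320,160)); ds=f((588,38),4,(160,190))
print('drv top z.213',onz('top',dt,.213),'side',onz('side',ds,.213),tri(dt,'top',ds,'side'))
gt=f((306,362),6,(320,160)); gs=f((429,97),4,(160,190)); print('gauge',onz('top',gt,.198),onz('side',gs,.198))
for n,a,b in(('vent',(399,214),(179,192)),('spare',(172,211),(163,127))):
    a=f(a,8,(235,240));b=f(b,4,(160,190)); print(n,onz('top',a,.060),onz('side',b,.060),tri(a,'top',b,'side'))
# block corners vent: 
B=np.array([onz('top',f(c,8,(235,240)),.060) for c in((308,128),(485,128),(487,362),(310,362))]);print(B.round(4),B.mean(0))
print('carton',onz('top',(152,271),.06),onz('top',(200,244),.06))
print('clamp handle red end', tri((248/1.5,405/1.5),'top',(275/1.5,238/1.5),'side'))
print('stapler/lever black end',tri((470/1.5,285/1.5),'top',(415/1.5,248/1.5),'side'))
print('bigdriver top',tri((345/1.5,137/1.5),'top',(491/1.5,157/1.5),'side'))
print('small driver', tri((557/1.5,203/1.5),'top',(551/1.5,350/1.5),'side'))
```

```text
[[ 0.6073 -0.2298  0.115 ]
 [ 0.6122 -0.2926  0.115 ]
 [ 0.4495 -0.3045  0.115 ]
 [ 0.4444 -0.2421  0.115 ]] [ 0.52833516 -0.26724338  0.115     ]
[np.float64(0.0629), np.float64(0.1631), np.float64(0.0626), np.float64(0.1633)]
row dir [0.99726096 0.07396333] 4.241659769425496
driver pred from plate [ 0.56323929 -0.26465466] gauge [ 0.49343102 -0.26983209]
drv top z.213 [ 0.56304407 -0.26433687  0.213     ] side [ 0.56280952 -0.26490067  0.213     ] (array([ 0.56306025, -0.26440271,  0.21267327]), np.float64(7.12240465686926e-05))
gauge [ 0.49455512 -0.26867367  0.198     ] [ 0.49348013 -0.2686132   0.198     ]
vent [ 0.40421065 -0.11642769  0.06      ] [ 0.4033357  -0.12112097  0.06      ] (array([ 0.40395065, -0.11660965,  0.05661233]), np.float64(0.00039115799409844164))
spare [ 0.40423061 -0.0560832   0.06      ] [ 0.40328914 -0.06032653  0.06      ] (array([ 0.40391352, -0.05606286,  0.05706137]), np.float64(0.0005232205485416333))
[[ 0.4266 -0.0921  0.06  ]
 [ 0.4272 -0.1393  0.06  ]
 [ 0.3658 -0.1398  0.06  ]
 [ 0.3652 -0.093   0.06  ]] [ 0.39619129 -0.11605734  0.06      ]
carton [0.39077117 0.16508509 0.06      ] [0.44913451 0.0645041  0.06      ]
clamp handle red end (array([0.39301609, 0.12455491, 0.12781707]), np.float64(0.004489047055498687))
stapler/lever black end (array([ 0.5447366 , -0.15842752,  0.22649006]), np.float64(0.0020246848632370154))
bigdriver top (array([ 0.70926927, -0.00549261,  0.28126569]), np.float64(0.00496609433429493))
small driver (array([ 0.67234993, -0.28794639,  0.13850705]), np.float64(0.001254214415576229))
```

The crops confirm both. The mid-size red driver is in the far hole, with its axis at about (0.563, -0.264), and both cameras agree within 1 mm. The vent valve has the ribbed silencer, with its well at (0.404, -0.1165). I'll move in above the handle with the jaws across the plate.

>>> {"fn": "send_rows", "kwargs": {"rows": [[0,0,-3.5,0.1,0.6],[0,0,-3.5,0.095,0.6],[4.5,-3.6,0,0,0.6],[4.5,-3.6,0,0,0.6],[4.5,-3.6,0,0,0.6],[4.5,-3.6,0,0,0.6],[4.5,-3.6,0,0,0.6],[4.5,-3.6,0,0,0.6],[4.5,-3.6,0,0,0.6],[0,0,0,0,0.6]], "grip_force": 40}}

```text
time_s: 2.05
tcp_pos: [0.4787, -0.3483, 0.3042]
eef_rot: [[0.998, 0.062, 0.004], [0.062, -0.998, -0.003], [0.003, 0.003, -1.0]]
force: [-0.5, 0.4, 0.2]
grip_width: 0.0683
```

```bash
cat >> h.py <<'E'
def rem(target,yaw=None):
    s=sense(); R=np.array(s['eef_rot']); d=R.T@(np.array(target)-s['tcp_pos'])*100
    print('t',s['time_s'],'tcp',s['tcp_pos'].round(4),'yaw',np.degrees(np.arctan2(R[1,0],R[0,0])).round(2),'tilt',np.degrees(np.arccos(-R[2,2])).round(2),'rem cm (tool)',d.round(2),'F',s['force'].round(2),'w',s['grip_width'].round(4))
    if yaw is not None: print('turn rad',-np.radians(yaw-np.degrees(np.arctan2(R[1,0],R[0,0]))))
E
python3 -c "
from h import *
rem((.5631,-.2645,.30),4.24)"
```

```text
Traceback (most recent call last):
  File "h.py", line 25, in rem
    print('t',s['time_s'],'tcp',s['tcp_pos'].round(4),'yaw',np.degrees(np.arctan2(R[1,0],R[0,0])).round(2),'tilt',np.degrees(np.arccos(-R[2,2])).round(2),'rem cm (tool)',d.round(2),'F',s['force'].round(2),'w',s['grip_width'].round(4))
                                                                                                                                                                                                                 ^^^^^^^^^^^^^^^^^^^^^
AttributeError: 'float' object has no attribute 'round'
```

```bash
sed -i "s/s\['grip_width'\].round(4)/round(s['grip_width'],4)/" h.py
python3 -c "
from h import *
rem((.5631,-.2645,.30),4.24)"
```

```text
t 2.05 tcp [ 0.4787 -0.3483  0.3042] yaw 3.54 tilt 0.28 rem cm (tool) [ 8.94 -7.84  0.43] F [-0.49  0.37  0.15] w 0.0683
turn rad -0.012218137581021724
```

>>> {"fn": "send_rows", "kwargs": {"rows": [[2.2,-2.0,0,-0.012,0.3],[2.2,-2.0,0,0,0.3],[2.2,-2.0,0,0,0.3],[1.5,-1.3,0,0,0.3],[0.8,-0.6,0,0,0.3],[0,0,0,0,0.3],[0,0,0,0,0.3],[0,0,0,0,0.3],[0,0,0,0,0.3],[0,0,0,0,0.3]]}}

```text
time_s: 3.3
tcp_pos: [0.5587, -0.2706, 0.304]
eef_rot: [[0.998, 0.061, -0.001], [0.061, -0.998, -0.009], [-0.001, 0.009, -1.0]]
force: [-0.5, -0.6, -0.0]
grip_width: 0.0552
```

```bash
python3 -c "
from h import *
rem((.5631,-.2645,.17),4.24)
snap('side','side1',(200,40,400,240),3)
snap('top','top1',(280,100,460,280),3)
"
```

```text
t 3.3 tcp [ 0.5587 -0.2706  0.304 ] yaw 3.49 tilt 0.53 rem cm (tool) [ 0.49 -0.7  13.4 ] F [-0.48 -0.61 -0.02] w 0.0552
turn rad -0.013029643626539552
```

View pics/side1.png

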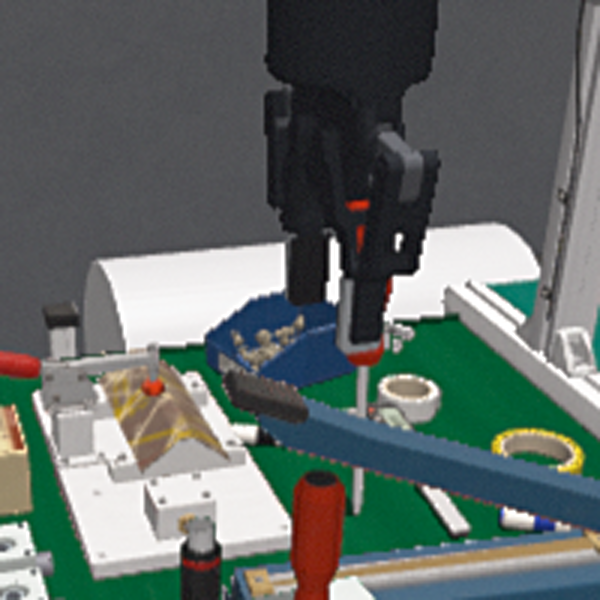

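View pics/top1.png

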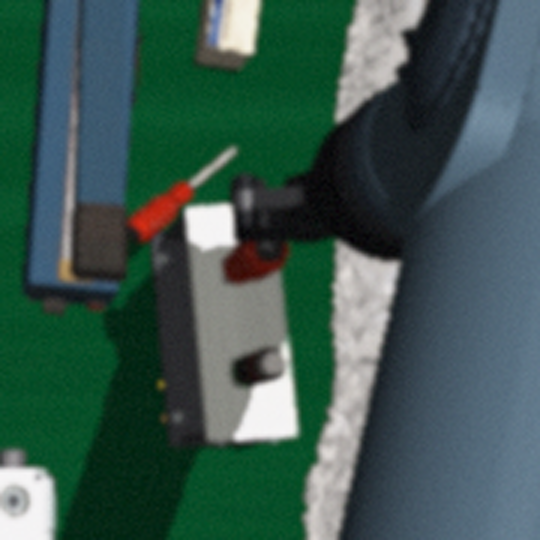

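```bash
python3 -c "
from h import *
t=np.load('/tmp/top.npy');s=np.load('/tmp/side.npy')
show(t,'top1f');show(s,'side1f')
"
```

```text
(no output)
```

View pics/top1f.png

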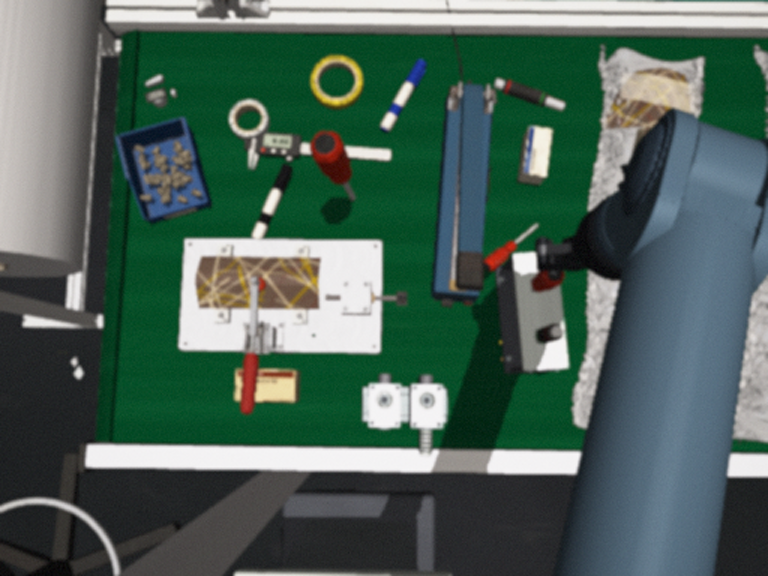

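View pics/side1f.png

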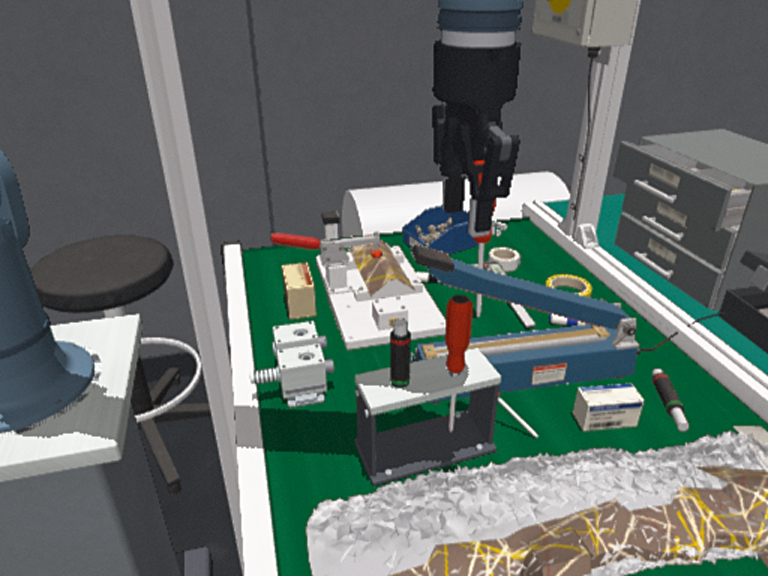

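The look-alike screwdrivers stand loose on their tips and are toppling by themselves. The small one now lies at (335,170) and the big one is leaning. The force reading stayed near 0 and I was nowhere near them. The target driver in the rack is unmoved, so I continue: align, then descend part-way.

>>> {"fn": "send_rows", "kwargs": {"rows": [[0.5,-0.7,0,-0.02,0.3],[0,0,1,0,0.3],[0,0,1.5,0,0.3],[0,0,1.5,0,0.3],[0,0,1,0,0.3],[0,0,0.5,0,0.3],[0,0,0,0,0.3],[0,0,0,0,0.3],[0,0,0,0,0.3],[0,0,0,0,0.3]]}}

```text
time_s: 4.65
tcp_pos: [0.5636, -0.2628, 0.2445]
eef_rot: [[0.997, 0.083, -0.001], [0.083, -0.997, -0.009], [-0.002, 0.009, -1.0]]
force: [0.2, -0.1, 0.3]
grip_width: 0.0553
```

```bash
python3 -c "
from h import *
rem((.5631,-.2645,.169),4.24)
snap('side','side2',(200,90,400,290),3)
"
```

```text
t 4.65 tcp [ 0.5636 -0.2628  0.2445] yaw 4.77 tilt 0.5 rem cm (tool) [-0.05  0.1   7.55] F [ 0.22 -0.06  0.27] w 0.0553
turn rad 0.009172365952544871
```

View pics/side2.png

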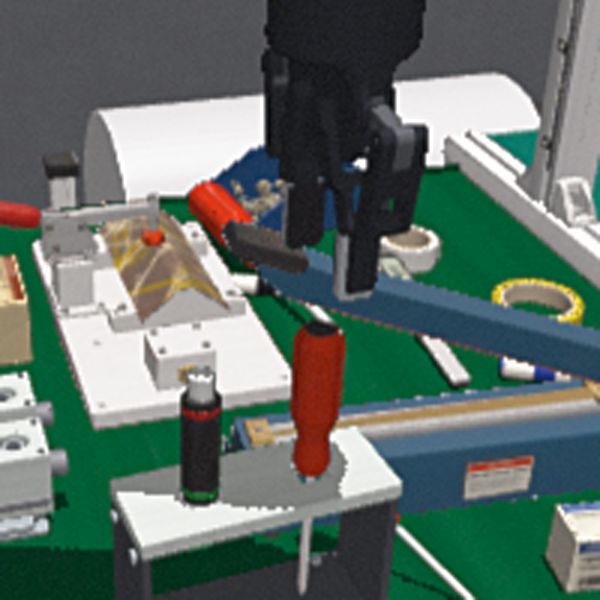

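>>> {"fn": "send_rows", "kwargs": {"rows": [[0,0.1,1,0,0.3],[0,0,1.5,0,0.3],[0,0,1.5,0,0.3],[0,0,1.5,0,0.3],[0,0,1.0,0,0.3],[0,0,0.6,0,0.3],[0,0,0.3,0,0.3],[0,0,0,0,0.3],[0,0,0,0,0.3],[0,0,0,0,0.3]]}}

```text
time_s: 5.95
tcp_pos: [0.5635, -0.2645, 0.165]
eef_rot: [[0.997, 0.083, -0.002], [0.083, -0.997, -0.008], [-0.002, 0.008, -1.0]]
force: [-0.2, -0.6, -0.1]
grip_width: 0.0556
```

```bash
python3 -c "
from h import *
rem((.5631,-.2645,.169),4.24)
snap('side','side3',(220,100,380,260),3.7)
"
```

```text
t 5.95 tcp [ 0.5635 -0.2645  0.165 ] yaw 4.77 tilt 0.49 rem cm (tool) [-0.04  0.   -0.4 ] F [-0.23 -0.65 -0.15] w 0.0556
turn rad 0.009218990583845548
```

View pics/side3.png

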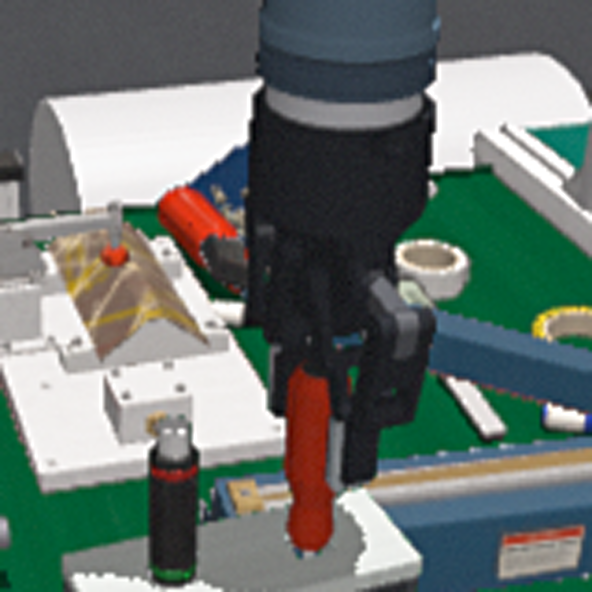

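>>> {"fn": "send_rows", "kwargs": {"rows": [[0,0,-0.4,0,0.3],[0,0,0,0,0.3],[0,0,0,0,-1],[0,0,0,0,-1],[0,0,0,0,-1],[0,0,0,0,-1],[0,0,0,0,-1],[0,0,0,0,-1],[0,0,0,0,-1],[0,0,0,0,-1]], "grip_force": 60}}

```text
time_s: 7.25
tcp_pos: [0.5643, -0.2645, 0.1704]
eef_rot: [[0.997, 0.083, 0.0], [0.083, -0.996, -0.009], [-0.0, 0.009, -1.0]]
force: [0.3, -0.5, 1.4]
grip_width: 0.0285
```

```bash
python3 -c "
from h import *
rem((.5631,-.2645,.295),4.24)
"
```

```text
t 7.25 tcp [ 0.5643 -0.2645  0.1704] yaw 4.78 tilt 0.52 rem cm (tool) [ -0.12   0.1  -12.46] F [ 0.3  -0.52  1.41] w 0.0285
turn rad 0.009344582323298252
```

>>> {"fn": "send_rows", "kwargs": {"rows": [[0,0,-0.5,0,-1],[0,0,-1.2,0,-1],[0,0,-1.8,0,-1],[0,0,-1.8,0,-1],[0,0,-1.8,0,-1],[0,0,-1.8,0,-1],[0,0,-1.8,0,-1],[0,0,-1.2,0,-1],[0,0,-0.6,0,-1],[0,0,0,0,-1]]}}

```text
time_s: 8.5
tcp_pos: [0.5645, -0.2634, 0.3058]
eef_rot: [[0.997, 0.083, 0.003], [0.083, -0.996, -0.01], [0.002, 0.01, -1.0]]
force: [-0.3, -0.1, -1.5]
grip_width: 0.0283
```

```bash
python3 -c "
from h import *
rem((.404,-.1165,.30),4.24)
snap('side','side4',(160,60,380,280),2.7)
"
```

```text
t 8.5 tcp [ 0.5645 -0.2634  0.3058] yaw 4.78 tilt 0.6 rem cm (tool) [-14.77 -15.99   0.39] F [-0.26 -0.1  -1.5 ] w 0.0283
turn rad 0.009404270877248074
```

View pics/side4.png

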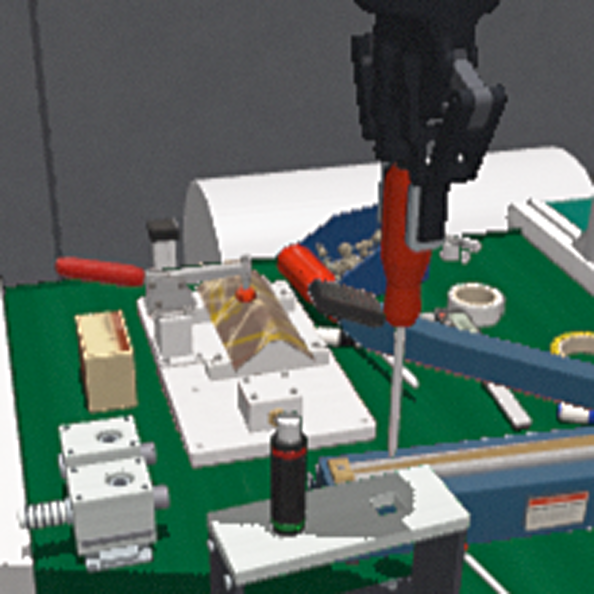

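The screwdriver is out of the rack, with its tip about 0.15 m up at side pixel (306,228). The gauge is untouched. Next I move over the vent valve at this height.

>>> {"fn": "send_rows", "kwargs": {"rows": [[-1.0,-1.1,0,0,-1],[-2.0,-2.2,0,0,-1],[-2.4,-2.6,0,0,-1],[-2.4,-2.6,0,0,-1],[-2.4,-2.6,0,0,-1],[-2.0,-2.2,0,0,-1],[-1.3,-1.4,0,0,-1],[-0.6,-0.7,0,0,-1],[0,0,0,0,-1],[0,0,0,0,-1]]}}

```text
time_s: 9.8
tcp_pos: [0.3964, -0.1118, 0.2962]
eef_rot: [[0.996, 0.085, -0.014], [0.085, -0.996, -0.006], [-0.014, 0.004, -1.0]]
force: [-0.6, -1.0, -1.0]
grip_width: 0.0284
```

```bash
python3 -c "
from h import *
rem((.404,-.1165,.30),4.24)
snap('side','side5',(110,80,310,280),3)
snap('top','top5',(200,180,380,320),4)
s=sense();print(s['eef_rot'],proj('side',s['tcp_pos']+np.array([0,0,-.155])),proj('top',s['tcp_pos']+np.array([0,0,-.155])))
"
```

```text
t 9.8 tcp [ 0.3964 -0.1118  0.2962] yaw 4.89 tilt 0.87 rem cm (tool) [ 0.71  0.54 -0.39] F [-0.61 -1.04 -1.04] w 0.0284
turn rad 0.01139525723895574
[[ 0.99626779  0.08513409 -0.01423621]
 [ 0.08506546 -0.99636095 -0.00536012]
 [-0.01464073  0.00412911 -0.99988429]] [197.46525345 202.35329057] [284.54493513 271.08638462]
```

View pics/side5.png

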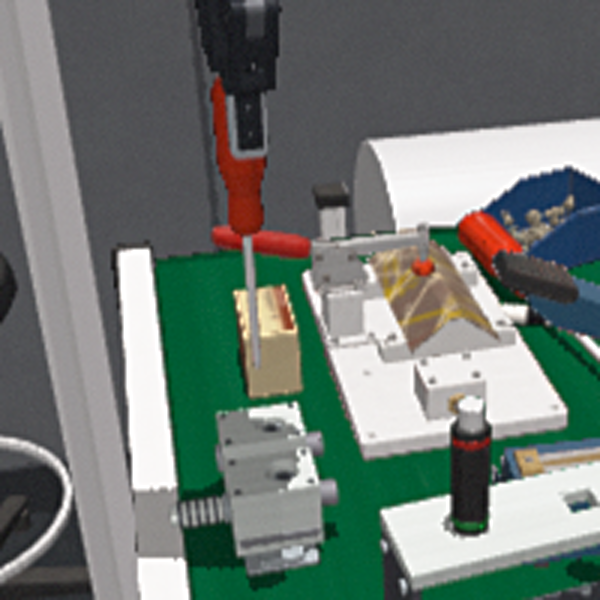

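View pics/top5.png

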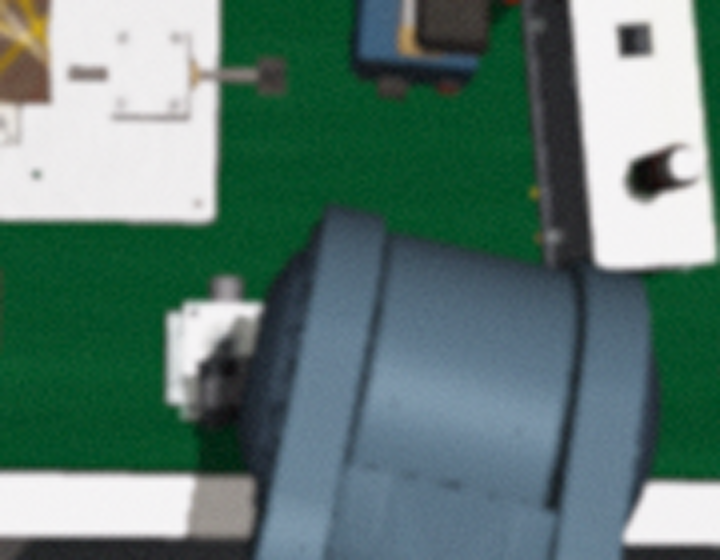

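```bash
cat >> h.py <<'E'
def tipst(uv=None,goal=(.404,-.1165)):
    s=sense();R=s['eef_rot'];t=s['tcp_pos']+.155*R[:,2]
    print('tcp',s['tcp_pos'].round(4),'tip model',t.round(4),'px',proj('side',t).round(1),'F',s['force'].round(2),'t',s['time_s'])
    if uv is not None: print('tip side @z',onz('side',uv,t[2]).round(4))
    print('rem tool cm',(R.T@(np.array([*goal,t[2]])-t)*100).round(2))
    print('rem tool to tip z .075',(R.T@(np.array([*goal,.075])-t)*100).round(2))
E
python3 -c "
from h import *
tipst((195.2,201.6))
im=np.load('/tmp/side.npy'); show(im,'side5b',(170,150,230,215),9)
"
```

```text
tcp [ 0.3965 -0.1118  0.2962] tip model [ 0.3943 -0.1127  0.1412] px [196.4 202.7] F [ 0.93  1.74 -1.41] t 9.9
tip side @z [ 0.3926 -0.1079  0.1412]
rem tool cm [ 0.93  0.46 -0.01]
rem tool to tip z .075 [1.03 0.44 6.61]
```

View pics/side5b.png

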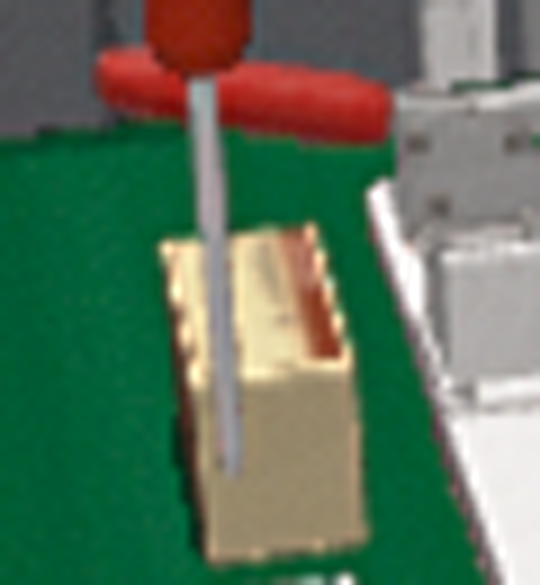

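>>> {"fn": "send_rows", "kwargs": {"rows": [[0.6,0.3,0,0,-1],[0.4,0.15,0,0,-1],[0,0,0,0,-1],[0,0,0.8,0,-1],[0,0,1.2,0,-1],[0,0,1.2,0,-1],[0,0,1.2,0,-1],[0,0,0.7,0,-1],[0,0,0.3,0,-1],[0,0,0,0,-1]]}}

```text
time_s: 11.15
tcp_pos: [0.4066, -0.1166, 0.2368]
eef_rot: [[0.996, 0.084, -0.017], [0.084, -0.996, -0.004], [-0.017, 0.002, -1.0]]
force: [0.4, 0.9, -1.2]
grip_width: 0.0285
```

```bash
python3 -c "
from h import *
snap('side','side6',(165,170,245,250),7.4)
tipst()
"
```

```text
tcp [ 0.4068 -0.1166  0.237 ] tip model [ 0.4042 -0.1172  0.0821] px [203.8 227.8] F [ 0.08 -0.34 -0.95] t 11.2
rem tool cm [-0.01 -0.08  0.  ]
rem tool to tip z .075 [-0.   -0.08  0.71]
```

View pics/side6.png

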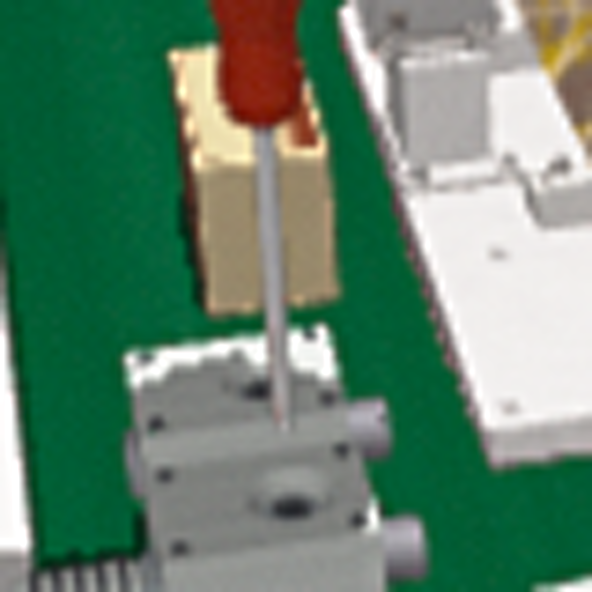

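>>> {"fn": "send_rows", "kwargs": {"rows": [[0,0,0.3,0,-1],[0,0,0.5,0,-1],[0,0,0.5,0,-1],[0,0,0.4,0,-1],[0,0,0.2,0,-1],[0,0,0,0,-1],[0,0,0,0,-1],[0,0,0,0,-1],[0,0,0,0,-1],[0,0,0,0,-1]]}}

```text
time_s: 12.45
tcp_pos: [0.4075, -0.117, 0.218]
eef_rot: [[0.996, 0.084, -0.014], [0.084, -0.996, -0.005], [-0.014, 0.004, -1.0]]
force: [0.0, 0.2, -1.4]
grip_width: 0.0283
```

```bash
python3 -c "
from h import *
tipst()
snap('side','side7',(165,170,245,250),7.4)
tipst()
"
```

```text
tcp [ 0.4075 -0.117   0.218 ] tip model [ 0.4054 -0.1177  0.063 ] px [205.  235.3] F [ 0.05  0.18 -1.41] t 12.45
rem tool cm [-0.13 -0.13  0.  ]
rem tool to tip z .075 [-0.15 -0.13 -1.2 ]
tcp [ 0.4076 -0.117   0.218 ] tip model [ 0.4054 -0.1177  0.063 ] px [205.  235.3] F [-0.33  0.61 -1.45] t 12.5
rem tool cm [-0.13 -0.13  0.  ]
rem tool to tip z .075 [-0.15 -0.13 -1.2 ]
```

View pics/side7.png

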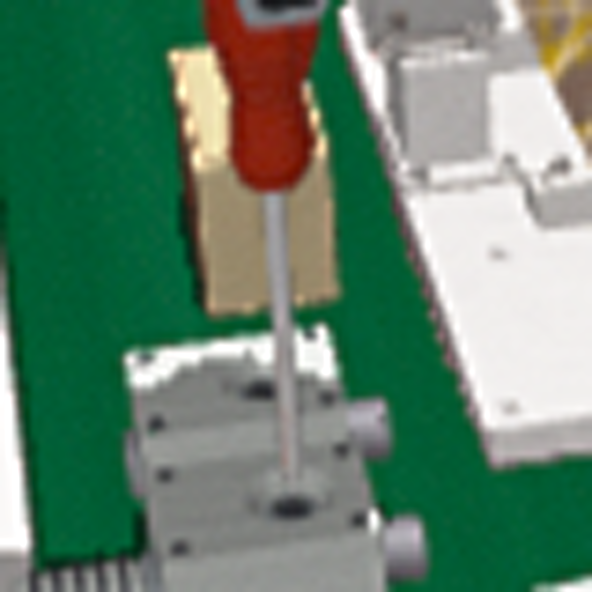

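>>> {"fn": "send_rows", "kwargs": {"rows": [[-0.1,-0.1,0.2,0,-1],[0,0,0.2,0,-1],[0,0,0.15,0,-1],[0,0,0.1,0,-1],[0,0,0,0,-1],[0,0,0,0,-1],[0,0,0,0,-1],[0,0,0,0,-1],[0,0,0,0,-1],[0,0,0,0,-1]]}}

```text
time_s: 13.75
tcp_pos: [0.4063, -0.1161, 0.211]
eef_rot: [[0.996, 0.084, -0.014], [0.084, -0.996, -0.005], [-0.014, 0.004, -1.0]]
force: [-0.4, 0.5, -0.5]
grip_width: 0.0286
```

```bash
python3 -c "
from h import *
tipst()
eyes.read_camera('side');tipst()
"
```

```text
tcp [ 0.4063 -0.1161  0.211 ] tip model [ 0.4042 -0.1168  0.0561] px [204.6 237.9] F [-0.37  0.51 -0.54] t 13.75
rem tool cm [-0.01 -0.03  0.  ]
rem tool to tip z .075 [-0.04 -0.02 -1.89]
tcp [ 0.4063 -0.116   0.2111] tip model [ 0.4042 -0.1168  0.0561] px [204.6 237.8] F [ 0.36  0.94 -0.69] t 13.8
rem tool cm [-0.02 -0.03  0.  ]
rem tool to tip z .075 [-0.04 -0.02 -1.89]
```

Fz is near its baseline, so the tip is about at contact. From here I press in small increments.

>>> {"fn": "send_rows", "kwargs": {"rows": [[0,0,0.1,0,-1],[0,0,0,0,-1],[0,0,0.1,0,-1],[0,0,0,0,-1],[0,0,0.1,0,-1],[0,0,0,0,-1],[0,0,0,0,-1],[0,0,0,0,-1],[0,0,0,0,-1],[0,0,0,0,-1]]}}

```text
time_s: 15.05
tcp_pos: [0.4066, -0.1161, 0.209]
eef_rot: [[0.996, 0.084, -0.013], [0.084, -0.996, -0.005], [-0.014, 0.004, -1.0]]
force: [-1.1, -0.4, 2.3]
grip_width: 0.0284
```

```bash
python3 -c "
from h import *
tipst()
eyes.read_camera('side');tipst()
"
```

```text
tcp [ 0.4066 -0.1161  0.209 ] tip model [ 0.4045 -0.1168  0.054 ] px [204.8 238.6] F [-1.15 -0.43  2.26] t 15.05
rem tool cm [-0.05 -0.04  0.  ]
rem tool to tip z .075 [-0.08 -0.03 -2.1 ]
tcp [ 0.4066 -0.1161  0.209 ] tip model [ 0.4045 -0.1168  0.054 ] px [204.8 238.6] F [-0.37  0.42  1.53] t 15.1
rem tool cm [-0.05 -0.04  0.  ]
rem tool to tip z .075 [-0.08 -0.03 -2.1 ]
```

>>> {"fn": "send_rows", "kwargs": {"rows": [[0,0,0.1,0,-1],[0,0,0,0,-1],[0,0,0.1,0,-1],[0,0,0,0,-1],[0,0,0.1,0,-1],[0,0,0,0,-1],[0,0,0.1,0,-1],[0,0,0,0,-1],[0,0,0,0,-1],[0,0,0,0,-1]]}}

```text
time_s: 16.35
tcp_pos: [0.4067, -0.1161, 0.2054]
eef_rot: [[0.996, 0.084, -0.013], [0.084, -0.996, -0.005], [-0.014, 0.004, -1.0]]
force: [-1.5, 1.5, 3.7]
grip_width: 0.0286
```

```bash
python3 -c "
from h import *
tipst()
eyes.read_camera('side');tipst()
"
```

```text
tcp [ 0.4067 -0.1161  0.2054] tip model [ 0.4046 -0.1169  0.0505] px [205. 240.] F [-1.48  1.46  3.66] t 16.35
rem tool cm [-0.06 -0.04  0.  ]
rem tool to tip z .075 [-0.09 -0.03 -2.45]
tcp [ 0.4067 -0.1161  0.2055] tip model [ 0.4047 -0.1168  0.0505] px [205. 240.] F [-1.17  0.2   3.07] t 16.4
rem tool cm [-0.06 -0.04  0.  ]
rem tool to tip z .075 [-0.1  -0.03 -2.45]
```

>>> {"fn": "send_rows", "kwargs": {"rows": [[0,0,0.1,0,-1],[0,0,0,0,-1],[0,0,0.06,0,-1],[0,0,0,0,-1],[0,0,0,0,-1],[0,0,0,0,-1],[0,0,0,0,-1],[0,0,0,0,-1],[0,0,0,0,-1],[0,0,0,0,-1]]}}

```text
time_s: 17.65
tcp_pos: [0.4068, -0.116, 0.204]
eef_rot: [[0.996, 0.084, -0.013], [0.084, -0.996, -0.005], [-0.014, 0.004, -1.0]]
force: [-0.9, -0.0, 3.9]
grip_width: 0.0284
```

```bash
python3 -c "
from h import *
F=[]
for k in range(6):
    snap('side','side8',(165,170,245,250),7.4); F.append(sense()['force'])
print(np.mean(F,0),np.std(F,0));tipst();print(sense()['grip_width'])
snap('side','side8f')
"
```

```text
[-1.01766266  0.79331226  4.44394977] [0.55594381 0.59724691 0.44293654]
tcp [ 0.4068 -0.1161  0.204 ] tip model [ 0.4047 -0.1168  0.0491] px [205.1 240.5] F [-0.94  0.21  5.36] t 17.95
rem tool cm [-0.07 -0.04  0.  ]
rem tool to tip z .075 [-0.1  -0.03 -2.59]
0.028267691553793287
```

View pics/side8.png

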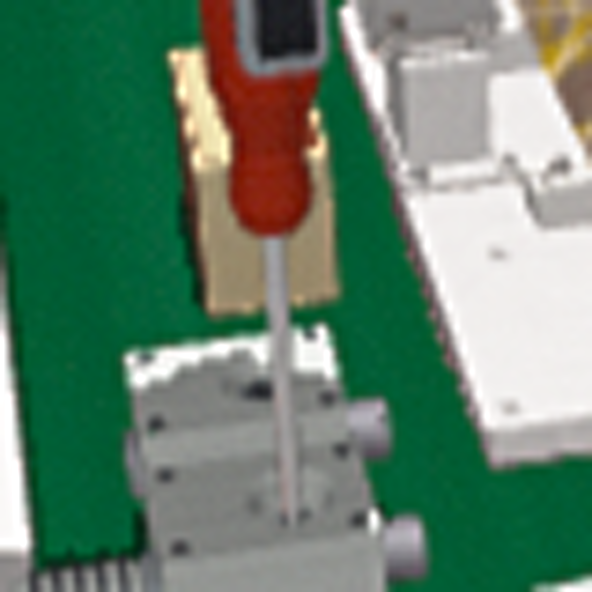

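View pics/side8f.png

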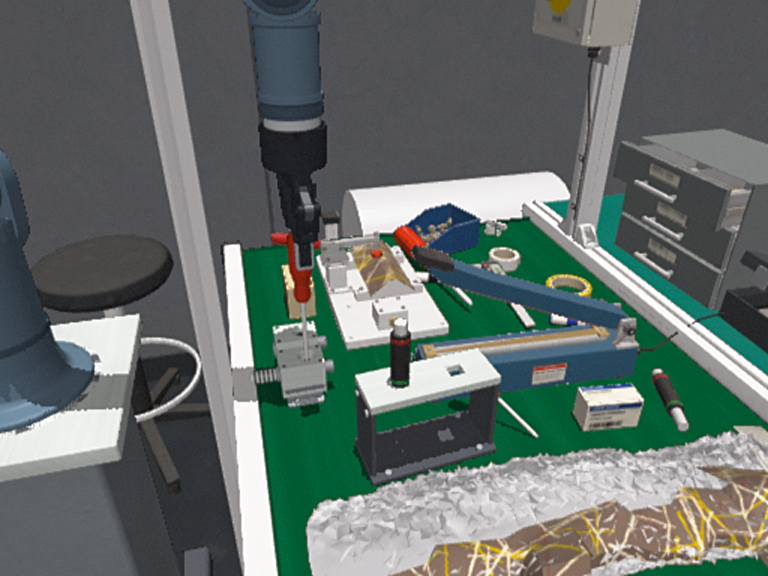

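The tip sits in the vent well, about (204,239) in the side view. The net push is about 5.6 N and the tip is 5.9 mm below the rest level, which agrees with half-way. The gauge and carton are in place, so I'm handing in.

```bash
python3 -c "
from h import *
print(robot.job_done())"
```

```text
the job is handed in; nothing more can be done
None
```

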